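Build and load-test a basking pile of wedge stones

TASK

First clear the blue test weight off the terracotta basking tile into its own blue slot; then build one centred pile on the tile with all the slate stones lying about, one upon another, laying each flat on the one below and turned so that the tapers cancel out (thick ends over thin ends) and the pile stays close to level. Then prove the pile: stand the yellow weight on top of it, let go of it for two seconds, and if all stays put take the weight off again and put it in its yellow slot. Leave the green weight in its slot and the pile standing.

Things in the scene. Friction and masses are not known exactly. Their poses are not given: they have to be found in the camera images.
- stone_a_center (a point): Centre (half-way up, mid length and width) of a blue-grey wedge of split slate, about 0.38 kg, 120 mm long (its x), 60 mm wide (its y, parallel upright sides to grip), flat underside; its flat top slopes evenly from 28 mm high at the -x end to 42 mm at the +x end (taper 6.7 degrees). This point is 17.5 mm above the underside. z is normal to the underside, up. A pale quartz band crosses it about 26 mm from the thick (+x) end. May be absent (None).
- stone_a: The same stone: origin at the centre of its underside, same axes. Top and underside are both plain flat faces, so it serves as well either side up. May be absent (None).
- stone_b_center (a point): Centre (half-way up, mid length and width) of a brownish wedge of split slate, about 0.38 kg, 114 mm long (its x), 58 mm wide (its y, parallel upright sides to grip), flat underside; its flat top slopes evenly from 26 mm high at the -x end to 38 mm at the +x end (taper 6.0 degrees). This point is 16.0 mm above the underside. z is normal to the underside, up. A pale quartz band crosses it about 26 mm from the thick (+x) end. May be absent (None).
- stone_b: The same stone: origin at the centre of its underside, same axes. Top and underside are both plain flat faces, so it serves as well either side up. May be absent (None).
- stone_c_center (a point): Centre (half-way up, mid length and width) of a greenish grey wedge of split slate, about 0.38 kg, 108 mm long (its x), 56 mm wide (its y, parallel upright sides to grip), flat underside; its flat top slopes evenly from 24 mm high at the -x end to 38 mm at the +x end (taper 7.4 degrees). This point is 15.5 mm above the underside. z is normal to the underside, up. A pale quartz band crosses it about 26 mm from the thick (+x) end. May be absent (None).
- stone_c: The same stone: origin at the centre of its underside, same axes. Top and underside are both plain flat faces, so it serves as well either side up. May be absent (None).
- stone_d_center (a point): Centre (half-way up, mid length and width) of a near-black wedge of split slate, about 0.38 kg, 100 mm long (its x), 56 mm wide (its y, parallel upright sides to grip), flat underside; its flat top slopes evenly from 22 mm high at the -x end to 34 mm at the +x end (taper 6.8 degrees). This point is 14.0 mm above the underside. z is normal to the underside, up. A pale quartz band crosses it about 26 mm from the thick (+x) end. May be absent (None).
- stone_d: The same stone: origin at the centre of its underside, same axes. Top and underside are both plain flat faces, so it serves as well either side up. May be absent (None).
- tile_top (a point): Centre of the top of the fixed terracotta basking tile, 160 mm long (its y) by 100 mm wide (its x), its top 18 mm above the table. The pile is built on its middle.
- weight_blue_grip (a point): Blue test weight, 0.30 kg, starts standing on the tile: a disc 52 mm across and 22 mm high with an upright round handle 28 mm across on it, 60 mm high in all. This point is on its axis, half-way up the handle's free length, 40 mm above its underside. z is up its axis.
- weight_blue: The blue weight: origin at the centre of its underside.
- slot_blue_floor (a point): Centre of the inner floor of the fixed blue tray (the storage slot of the blue weight), inside 68 by 68 mm, rim 7 mm above this floor; the three trays stand in a row 95 mm apart on a plywood rack, the floor about 13 mm above the table.
- weight_yellow_grip (a point): Yellow test weight, 0.30 kg, the test load; starts standing on the table: a disc 52 mm across and 22 mm high with an upright round handle 28 mm across on it, 60 mm high in all. This point is on its axis, half-way up the handle's free length, 40 mm above its underside. z is up its axis.
- weight_yellow: The yellow weight: origin at the centre of its underside.
- slot_yellow_floor (a point): Centre of the inner floor of the fixed yellow tray (the storage slot of the yellow weight), inside 68 by 68 mm, rim 7 mm above this floor; the three trays stand in a row 95 mm apart on a plywood rack, the floor about 13 mm above the table.
- weight_green_grip (a point): Green test weight, 0.30 kg, starts in its slot and stays there: a disc 52 mm across and 22 mm high with an upright round handle 28 mm across on it, 60 mm high in all. This point is on its axis, half-way up the handle's free length, 40 mm above its underside. z is up its axis.
- weight_green: The green weight: origin at the centre of its underside.
- slot_green_floor (a point): Centre of the inner floor of the fixed green tray (the storage slot of the green weight), inside 68 by 68 mm, rim 7 mm above this floor; the three trays stand in a row 95 mm apart on a plywood rack, the floor about 13 mm above the table.

How it is judged:
On the way, in this order (a step that is already met when the one before it is completed fails the run):
1. the blue weight stands in the blue slot (x of weight_blue in the frame of slot_blue_floor between -0.014 and 0.014 m and y of weight_blue in the frame of slot_blue_floor between -0.014 and 0.014 m and z of weight_blue in the frame of slot_blue_floor below 0.006 m and angle between weight_blue_grip's own z axis and vertical below 0.1 rad and contact force between weight_blue and the fingers below 0.1 N), for 0.2 s.
2. all the stones lie in one near-level pile on the middle of the tile, let go (horizontal distance between each of stone_a_center, stone_b_center, stone_c_center, stone_d_center and tile_top below 0.03 m and angle between the z axis of each of stone_a, stone_b, stone_c, stone_d and the z axis of tile_top, either way round below 0.2 rad and linear speed of each of stone_a, stone_b, stone_c, stone_d below 0.02 m/s and contact force between each of stone_a, stone_b, stone_c, stone_d and the fingers below 0.1 N), for 0.5 s.
3. the yellow weight stands on the pile, let go, for over a second (all of step 2 and horizontal distance between weight_yellow_grip and tile_top below 0.04 m and height (world z) of weight_yellow above 0.075 m and angle between weight_yellow_grip's own z axis and vertical below 0.25 rad and linear speed of weight_yellow below 0.02 m/s and contact force between weight_yellow and the fingers below 0.1 N and contact force between weight_yellow and anything else above 1 N), for 1.2 s.
At the end, for the whole second after the job is handed in: Every stone present lies in the pile: its centre within 30 mm (horizontally) of the tile's centre, its underside within 0.2 rad of level (either side up), at rest; blue, yellow and green weights stand upright (within 0.1 rad) on the floor of the slot of their own colour, let go (all of step 1 and all of step 2 and x of weight_yellow in the frame of slot_yellow_floor between -0.014 and 0.014 m and y of weight_yellow in the frame of slot_yellow_floor between -0.014 and 0.014 m and z of weight_yellow in the frame of slot_yellow_floor below 0.006 m and angle between each of weight_yellow_grip, weight_green_grip's own z axis and vertical below 0.1 rad and contact force between each of weight_yellow, weight_green and the fingers below 0.1 N and x of weight_green in the frame of slot_green_floor between -0.014 and 0.014 m and y of weight_green in the frame of slot_green_floor between -0.014 and 0.014 m and z of weight_green in the frame of slot_green_floor below 0.006 m and linear speed of weight_yellow below 0.02 m/s); the robot touches nothing.
It fails at once if the green weight is moved out of its place (30 mm) (distance of weight_green from where it was at the start of the episode above 0.03 m).
Of stone_a, stone_b, stone_c, stone_d only 3 to 4 are there at a start; the rules pass over those that are not, and their reading is None.
At some moment in a run one of weight_blue, weight_yellow may be knocked a few centimetres aside while the robot is not near it.
Once in a run the grip may slacken for a moment while it holds something.
It also fails if it takes over 200 s, if anything falls off the work surface, if the arm or the gripper's body presses on something with over 40 N, if the wrist force passes 120 N, or if a joint passes its speed limit or range.

ROBOT

A 6-joint arm with a two-finger parallel gripper is mounted at the origin on a cart in front of the work surface, level with it; the furniture and walls round the work are solid. World frame = base frame: x ahead of the robot, y to its left, z up, the work surface at z = 0. Lengths are in m, angles in rad, forces in N, time in s.
With the tool pointing down it reaches from about 0.35 to 0.8 m from the base axis. Payload 7.3 kg.
Tool frame: the origin (TCP) lies between the finger pads; the fingertips stand 25 mm ahead of it and the grasp point (between the pads) lies 6 mm ahead of it (r.tip_extent is the distance from the TCP to the fingertips, in m); z points along the fingers, y is the line along which they close (so a half turn about z gives the same grasp; the last joint's range is limited). The gripper opens to 85 mm and grips with 20 to 120 N. Pads are 22 mm wide; open, the fingers measure 114 mm over their backs; the gripper's body (76 mm by 85 mm) begins 54 mm behind the grasp point. The pads swing forward as they close: fully open they stand 13 mm farther back than shut.
Start: joints at [-1.317, 0.342, 1.524, -0, 1.275, -0.146], TCP at [0.204, -0.484, 0.256] pointing down, gripper open.
Joint ranges: [-2.53, 2.53], [-0.77, 2.02], [0.04, 2.7], [-1, 4.14], [0.28, 2.66], [-3.11, 3.11]. Speed limits (rad/s): [2.57, 2.57, 3.14, 3.14, 3.14, 3.14].

INTERFACE

Orientations are given as a unit quaternion [x, y, z, w].
In Python, from workcell import r, command_gripper, optics gives the robot as it stands. The module is installed in compiled form; this text tells all that it offers. Calls block until the motion is done:
- r.reach(position, orientation): joint-space move of the TCP to a pose.
- r.move_straight(position, orientation=None, speed=0.15, max_force=None): straight line of the TCP; orientation=None keeps the orientation; speed is the mean speed in m/s. With max_force (N) it stops when the force on the tool has changed by that much, and returns True; else False.
- r.movej(angles): joint-space move.
- command_gripper(opening, force=None): finger opening in m; force is the grip in N (None keeps the last); returns when the fingers have stopped.
- r.hold(seconds).
- r.solve_ik(position, orientation): joint angles nearest the present ones, or None.
- r.read_state(): the state.
- optics.get_image(name): name is "scene" or "top" or "wrist"; returns (picture, depth): 400x640x3 uint8, red, green, blue; 400x640 float32, m along the optical axis (not along the pixel's ray), 0 where there is no reading.
- optics.camera_model(name): a dict with "K" (3x3 intrinsics, pixels), "R" (3x3) and "t" (3): a world point X has camera coordinates R X + t; the wrist camera has in their place "tool_from_camera" (4x4, takes a point from camera to tool coordinates, whose origin is the TCP and whose axes are the flange's). Camera axes: x right, y down, z forward; pixel columns grow to the right and rows downward; lengths in m; the calibration is good to about 2 mm. The wrist camera is an equidistant fisheye: a pixel r from the principal point sees the ray r / f radians off the axis. A picture is of the moment at which its call begins: read the wrist's pose just before it. camera_model takes no time and is no camera call.
A pose or a line that the arm cannot do raises r.PlanningError and nothing moves.
- r.finish_job(): hands the job in; it is judged then, once.
The state is a dict: "time_s": time; "joint_positions": joint angles; "dq": joint speeds; "tau": joint torques, N m; "eef_pos": TCP position; "eef_rot": TCP orientation; "contact_force": force on the tool from outside, world axes, zero at the start; "torque": the same for the moment, N m; "grip_width": finger opening in m; "grip_force": force on a finger pad.
Only numpy, scipy, OpenCV 4.12 (cv2) and the standard library are available. Lean on these libraries where they do the work, as an engineer would, in place of code of your own. Each camera call takes 0.05 s, during which the arm holds its last target. There are 200 camera calls.

## Working session

There is one attempt and no reset: what is moved stays moved. The work goes in short steps, each a Python script; the robot and the scene stay as the last script left them, time stands still between calls to the robot, and variables do not carry over. Pictures are saved under pics/ and viewed, at most 14 in all, crops included, and the job is handed in when it is done.

```bash
mkdir -p pics; ls; python3 - <<'E'
from workcell import r, command_gripper, optics
import cv2, numpy as np
for n in ("top","scene"):
    p,d=optics.get_image(n); cv2.imwrite(f"pics/{n}0.png",p[:,:,::-1]); m=optics.camera_model(n)
    np.savez(f"{n}0.npz",p=p,d=d)
    print(n,m["K"].round(1).tolist(),m["R"].round(3).tolist(),m["t"].round(3).tolist(),(d>0).mean(),np.median(d))
print({k:np.round(v,3).tolist() for k,v in r.read_state().items()})
print(optics.camera_model("wrist"))
E
```

```text
pics
top [[369.5, 0.0, 315.0], [0.0, 369.5, 200.2], [0.0, 0.0, 1.0]] [[-0.003, -1.0, 0.003], [-0.99, 0.002, -0.144], [0.144, -0.004, -0.99]] [0.025, 0.543, 0.976] 0.99596875 1.0749907
scene [[390.5, 0.0, 324.3], [0.0, 390.5, 204.2], [0.0, 0.0, 1.0]] [[-0.572, -0.82, -0.016], [-0.606, 0.436, -0.665], [0.552, -0.371, -0.747]] [0.33, 0.345, 0.996] 0.995953125 1.2332106
{'time_s': 0.1, 'joint_positions': [-1.317, 0.343, 1.525, 0.0, 1.275, -0.146], 'dq': [-0.0, -0.002, -0.001, -0.001, -0.0, -0.0], 'tau': [0.002, -43.445, -24.649, -0.0, 0.005, 0.0], 'eef_pos': [0.204, -0.483, 0.256], 'eef_rot': [0.98, 0.199, -0.0, -0.001], 'contact_force': [1.115, -0.21, -0.396], 'torque': [-0.039, -0.032, -0.007], 'grip_force': 0.0, 'grip_width': 0.085}
{'K': array([[309.70691629,   0.        , 319.04190775],
       [  0.        , 309.70691629, 202.91169895],
       [  0.        ,   0.        ,   1.        ]]), 'tool_from_camera': array([[ 5.34442574e-04, -9.48706982e-01, -3.16156255e-01,
         8.21957544e-02],
       [ 9.99999649e-01,  7.11269268e-04, -4.43906237e-04,
         2.03328951e-04],
       [ 6.46009174e-04, -3.16155906e-01,  9.48707028e-01,
        -1.18002323e-01],
       [ 0.00000000e+00,  0.00000000e+00,  0.00000000e+00,
         1.00000000e+00]])}
```

View pics/top0.png

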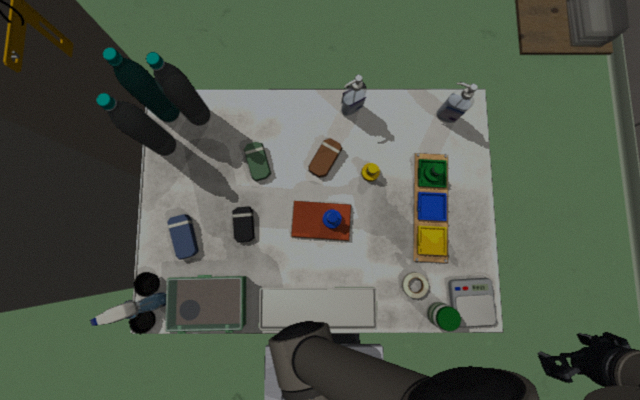

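View pics/scene0.png

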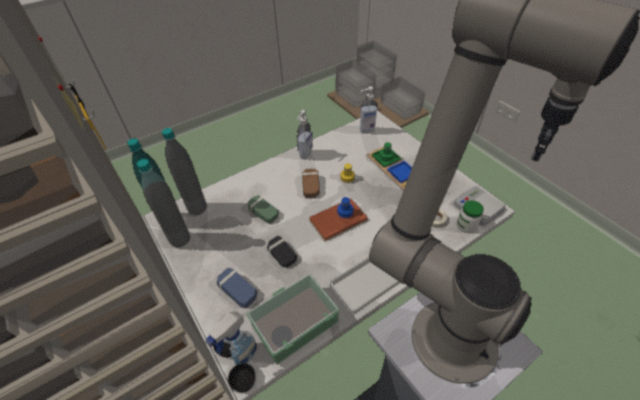

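Top view shows all four stones: a (183,237), b (325,157), c (258,161), d (244,225). Their quartz bands are at the upper (+x) ends. The tile is at (322,221) with blue on it at (333,218), yellow is at (371,173), and the trays are green (432,174), blue (432,207) and yellow (433,241). The scene view agrees.

```bash
cat > h.py <<'E'
from workcell import r, command_gripper, optics
import cv2, numpy as np
from scipy.spatial.transform import Rotation as Ro
def cloud(n="top"):
    """picture and world xyz per pixel (nan without reading)"""
    if n=="wrist": s=r.read_state()
    p,d=optics.get_image(n); m=optics.camera_model(n); K=m["K"]
    u,v=np.meshgrid(np.arange(640),np.arange(400))
    x=(u-K[0,2])/K[0,0]; y=(v-K[1,2])/K[1,1]
    if n=="wrist":
        th=np.hypot(x,y); k=np.where(th>1e-6,np.tan(np.minimum(th,1.4))/np.maximum(th,1e-6),1); x,y=x*k,y*k
    d=np.where(d>0,d,np.nan); P=np.dstack([x*d,y*d,d])
    if n=="wrist":
        T=m["tool_from_camera"]; P=P@T[:3,:3].T+T[:3,3]
        W=P@Ro.from_quat(s["eef_rot"]).as_matrix().T+s["eef_pos"]
    else: W=(P-m["t"])@m["R"]
    return p,W
def rect(xy):
    (c,s,a)=cv2.minAreaRect((xy*1000).astype(np.float32))
    if s[0]<s[1]: s=s[::-1]; a+=90
    return np.array(c)/1000,np.array(s),np.deg2rad(a)   # centre, (long,short) mm, long axis angle
def down(yaw): # tool z down, tool y at world angle yaw (mod pi, nearest 0-ish wrist)
    y=np.array([np.cos(yaw),np.sin(yaw),0]); z=np.array([0,0,-1.]); return Ro.from_matrix(np.c_[np.cross(y,z),y,z]).as_quat()
E
cat > look.py <<'E'
from h import *
p,W=cloud("top"); z=W[...,2]
hsv=cv2.cvtColor(p,cv2.COLOR_RGB2HSV)
S={"a":(183,237),"b":(325,157),"c":(258,161),"d":(244,225),"tile":(312,221),"wy":(371,172),"wb":(333,218),"sy":(433,241),"sb":(432,207),"sg":(432,174)}
print("table z",np.nanmedian(z[180:190,200:230]),np.nanstd(z[180:190,200:230]))
for k,(u,v) in S.items():
    if k in"abcd" or k=="wy":m=(z>.008)&(z<.08)
    elif k=="tile": m=((hsv[...,0]<15)|(hsv[...,0]>165))&(hsv[...,1]>130)&(z<.03)
    elif k=="wb": m=(z>.03)
    else:
        h={"sy":(20,34),"sb":(100,130),"sg":(45,80)}[k]; m=(hsv[...,0]>=h[0])&(hsv[...,0]<=h[1])&(hsv[...,1]>110)
    R=np.zeros(z.shape,bool);R[v-28:v+28,u-36:u+36]=1
    n,l=cv2.connectedComponents((m&R).astype(np.uint8)); 
    i=l[v,u]; q=W[(l==i)&np.isfinite(z)] 
    c,s,a=rect(q[:,:2]); print(k,i,len(q),c.round(4),s.round(0),"ang",a.round(3),"z",np.percentile(q[:,2],[5,50,95]).round(3),end=" ")
    if k in "abcd":
        t=q[q[:,2]>.02]; A=np.c_[t[:,:2]-c,np.ones(len(t))]; g=np.linalg.lstsq(A,t[:,2],rcond=None)[0]
        e=np.array([np.cos(a),np.sin(a)]); print("slope",(g[:2]@e).round(3),"across",(g[:2]@[-e[1],e[0]]).round(3),"zc",g[2].round(4),end="")
    if k[0]=="w": t=q[q[:,2]>q[:,2].max()-.006]; print("top",(t[:,:2].min(0)/2+t[:,:2].max(0)/2).round(4),t[:,2].mean().round(3),end="")
    print()
E
python3 look.py
```

```text
table z 0.0007393140427036457 0.0018040988958426122
a 1 999 [0.445  0.3874] [116.  59.] ang 0.254 z [0.021 0.035 0.042] slope 0.117 across 0.076 zc 0.0348
b 1 788 [ 0.667  -0.0028] [111.  58.] ang 2.598 z [0.023 0.032 0.038] slope -0.11 across -0.026 zc 0.0321
c 1 735 [0.6577 0.1889] [105.  56.] ang 0.284 z [0.021 0.031 0.038] slope 0.128 across 0.01 zc 0.0312
d 1 703 [0.4789 0.2248] [96. 57.] ang 0.079 z [0.019 0.028 0.034] slope 0.115 across 0.022 zc 0.0283
tile 1 1637 [0.4912 0.0091] [154. 101.] ang 1.51 z [0.015 0.018 0.022] 
wy 3 274 [ 0.6274 -0.1319] [51. 50.] ang 2.708 z [0.018 0.024 0.062] top [ 0.6274 -0.1326] 0.061
wb 1 280 [ 0.4915 -0.0202] [49. 49.] ang 1.572 z [0.038 0.042 0.08 ] top [ 0.4928 -0.021 ] 0.079
sy 1 900 [ 0.4357 -0.302 ] [89. 83.] ang 1.507 z [0.008 0.014 0.022] 
sb 1 799 [ 0.5297 -0.3054] [86. 80.] ang 1.509 z [0.01  0.014 0.022] 
sg 1 752 [ 0.6257 -0.3098] [87. 83.] ang 1.526 z [0.011 0.021 0.074]
```

Measured sizes match the given ones and table z is about 0. Blue weight first.

```bash
cat >> h.py <<'E'
def yaw2(p,yaw):
    """of the two half-turn-equivalent yaws, the one with the smaller |j6|"""
    best=None
    for y in (yaw,yaw+np.pi):
        q=r.solve_ik(np.array(p),down(y))
        if q is not None and (best is None or abs(q[5])<best[0]): best=(abs(q[5]),y)
    return best[1]
def st(*k):
    s=r.read_state(); print("t%.1f w%.4f f%.1f F%s p%s"%(s["time_s"],s["grip_width"],s["grip_force"],np.round(s["contact_force"],1),np.round(s["eef_pos"],4)),*k); return s
def hover(xy,z,q): r.reach([*xy,z],q)
def weight_pick(xy,base,yaw,zh=.22):
    q=down(yaw); command_gripper(.07); hover(xy,zh,q); r.move_straight([*xy,base+.052],q,speed=.15)
    command_gripper(.0,60); s=st("gripped"); r.move_straight([*xy,zh],q,speed=.15); st("lifted")
def weight_place(xy,base,yaw,zh=.22,force=6):
    q=down(yaw); hover(xy,zh,q); st("over"); r.move_straight([*xy,base+.062],q,speed=.15)
    hit=r.move_straight([*xy,base+.046],q,speed=.03,max_force=force); st("down",hit)
    command_gripper(.06); r.hold(.2); r.move_straight([*xy,zh],q,speed=.15)
E
python3 - <<'E'
from h import *
print(r.tip_extent)
b=np.array([.4925,-.0205]); s=np.array([.5305,-.305])
y=yaw2([*b,.2],1.5); y2=yaw2([*s,.2],1.5); print(y,y2,r.solve_ik([*b,.2],down(y)),r.solve_ik([*s,.2],down(y2)))
weight_pick(b,.018,y); weight_place(s,.013,y2)
st()
p,W=cloud("wrist"); cv2.imwrite("pics/w1.png",p[:,:,::-1])
E
sed -i 's/(312,221)/(322,221)/; s/"wb":(333,218)/"wb":(432,205)/' look.py; python3 look.py
```

```text
0.025
4.641592653589793 4.641592653589793 [-1.97220408e-01  3.39335171e-01  1.69630584e+00 -4.44089210e-16
  1.10595164e+00  1.44437225e+00] [-6.46959206e-01  5.46421793e-01  1.35406699e+00 -4.44089210e-16
  1.24110387e+00  9.94633447e-01]
t4.0 w0.0266 f58.8 F[-0.9 -1.6  4.4] p[ 0.4929 -0.0207  0.0707] gripped
t5.2 w0.0266 f59.1 F[ 0.5 -0.5 -3.3] p[ 0.4919 -0.0204  0.219 ] lifted
t6.3 w0.0265 f59.1 F[ 0.7 -0.  -3.7] p[ 0.5306 -0.3036  0.2198] over
t7.8 w0.0264 f60.3 F[-1.2 -0.1  4.8] p[ 0.5308 -0.3053  0.0658] down True
t9.6 w0.0597 f0.0 F[-0.4  0.9 -0.5] p[ 0.5301 -0.3047  0.219 ]
table z 0.0007560396292364028 0.001960542401036039
a 1 998 [0.4455 0.3872] [116.  58.] ang 0.25 z [0.02  0.035 0.042] slope 0.113 across 0.071 zc 0.0348
b 1 789 [ 0.6669 -0.0029] [110.  58.] ang 2.602 z [0.022 0.032 0.038] slope -0.102 across -0.024 zc 0.0321
c 2 733 [0.6579 0.189 ] [105.  56.] ang 0.281 z [0.022 0.031 0.038] slope 0.133 across 0.018 zc 0.0311
d 1 706 [0.4786 0.2251] [96. 57.] ang 0.066 z [0.019 0.028 0.034] slope 0.115 across 0.034 zc 0.0282
tile 1 2027 [0.4911 0.0061] [161. 101.] ang 1.496 z [0.015 0.018 0.022] 
wy 2 276 [ 0.6274 -0.1318] [51. 50.] ang 2.75 z [0.017 0.024 0.062] top [ 0.6274 -0.1337] 0.061
wb 2 1401 [ 0.4998 -0.227 ] [208.  72.] ang 2.088 z [0.035 0.327 0.581] top [ 0.4365 -0.1614] 0.584
sy 1 865 [ 0.4357 -0.2421] [207.  84.] ang 1.56 z [0.009 0.014 0.024] 
sb 18 755 [ 0.5303 -0.2938] [109.  80.] ang 1.531 z [0.011 0.021 0.074] 
sg 1 709 [ 0.6015 -0.3005] [149.  90.] ang 2.832 z [0.011 0.021 0.074]
```

Contact came at the right height. Tile centre is (0.491, 0.006). Now stone a, with a top-view check of blue along the way.

```bash
cat >> h.py <<'E'
TC=np.array([.491,.006]); E0=1.506
def stone(xy,thick,target,tilt,zc,hc,tall=.031,zh=.24):
    """xy, thick-end direction; target thick direction in pile; tilt: rise of the support along E0 (rad); zc: support height at centre; hc: half thickness"""
    e=np.array([np.cos(E0),np.sin(E0),0]); R=Ro.from_rotvec(tilt*np.cross([0,0,1.],-e)); n=R.apply([0,0,1.])
    best=None
    for s in (1,-1):
        qp=down(thick+s*np.pi/2); ql=(R*Ro.from_quat(down(target+s*np.pi/2))).as_quat()
        jp=r.solve_ik([*xy,.1],qp); jl=r.solve_ik([*TC,.2],ql)
        if jp is None or jl is None: continue
        c=max(abs(jp[5]),abs(jl[5]))
        if best is None or c<best[0]: best=(c,qp,ql)
    c,qp,ql=best; print("j6",c)
    command_gripper(.085); hover(xy,.2,qp); r.move_straight([*xy,tall],qp,speed=.15)
    command_gripper(.0,100); st("gripped"); r.move_straight([*xy,zh],qp,speed=.15); st("lifted")
    und=np.array([*TC,zc])+hc*np.tan(tilt)*e   # underside centre so that the middle is over the tile centre
    g=lambda d: und+n*(tall+d)
    r.reach(g(.24-zc if zc<.1 else .12),ql); st("over")
    r.move_straight(g(.012),ql,speed=.15); hit=r.move_straight(g(-.008),ql,speed=.02,max_force=8); st("down",hit)
    command_gripper(.08); r.hold(.2); r.move_straight(g(.12),ql,speed=.15); st("free")
def look(k,zmin,xyc=TC,rad=.09):
    p,W=cloud("top"); z=W[...,2]; q=W[(z>zmin)&(z<.25)&(np.hypot(W[...,0]-xyc[0],W[...,1]-xyc[1])<rad)]
    c,s,a=rect(q[:,:2]); A=np.c_[q[:,:2]-c,np.ones(len(q))]; g=np.linalg.lstsq(A,q[:,2],rcond=None)[0]; e=np.array([np.cos(a),np.sin(a)])
    print(k,len(q),c.round(4),s.round(0),a.round(3),"slope",(g[:2]@e).round(3),"zc",g[2].round(4),"z",np.percentile(q[:,2],[2,50,98]).round(3)); return p,W
E
python3 - <<'E'
from h import *
stone([.4453,.3873],.252,E0,0,.018,.0175)
r.reach([.479,.225,.3],down(-1.5))
p,W=look("a",.028)
look("blue",.05,[.5305,-.305],.05); look("yellow",.05,[.627,-.132],.06); look("d",.016,[.479,.225],.08)
cv2.imwrite("pics/t2.png",p[:,:,::-1])
E
```

```text
j6 1.9048256309551022
t14.2 w0.0571 f108.6 F[-0.8 -1.4  7.2] p[0.4459 0.3877 0.0323] gripped
t15.8 w0.0574 f107.4 F[ 0.  -0.  -3.2] p[0.4449 0.387  0.239 ] lifted
t17.5 w0.0573 f107.3 F[ 0.2 -0.2 -2.5] p[0.491  0.0064 0.2709] over
t19.6 w0.0571 f108.0 F[-0.   0.4  5.3] p[0.491  0.006  0.0503] down True
t21.1 w0.0800 f0.0 F[ 0.3 -0.3  0.7] p[0.4905 0.0061 0.1683] free
a 920 [0.4911 0.0073] [116.  60.] 1.507 slope 0.122 zc 0.0528 z [0.04  0.053 0.061]
blue 110 [ 0.5306 -0.3016] [27. 26.] 3.047 slope -0.173 zc 0.0711 z [0.053 0.072 0.076]
yellow 89 [ 0.6275 -0.1325] [27. 26.] 2.279 slope -0.061 zc 0.0597 z [0.052 0.06  0.064]
d 545 [0.4779 0.2244] [94. 56.] 0.08 slope 0.114 zc 0.0278 z [0.018 0.027 0.034]
```

Stone a lies as intended, centred to within 1 mm and thick end to +y. Next is b.

```bash
python3 - <<'E'
from h import *
stone([.667,-.0028],-.542,E0-np.pi,.1164,.053,.016)
r.reach([.6,.2,.32],down(-1.5))
look("b",.065); look("c",.016,[.658,.189],.08); p,W=look("y",.05,[.627,-.132],.06)
cv2.imwrite("pics/t3.png",p[100:330,120:480,::-1])
E
```

```text
j6 1.1477878737744098
t27.4 w0.0555 f109.6 F[-1.6 -0.1  6.5] p[ 0.6677 -0.003   0.0325] gripped
t28.9 w0.0549 f108.3 F[ 0.7  0.4 -4.1] p[ 0.6666 -0.0027  0.2388] lifted
t29.8 w0.0549 f108.2 F[ 0.4 -0.1 -4.4] p[ 0.4902 -0.0176  0.2696] over
t31.7 w0.0554 f109.1 F[-0.5  0.2  5.6] p[0.4909 0.0041 0.0854] down True
t33.2 w0.0796 f0.0 F[-0.2  0.1 -0.6] p[ 0.4895 -0.0095  0.2022] free
b 905 [0.4908 0.0064] [112.  58.] 1.506 slope 0.005 zc 0.0847 z [0.076 0.085 0.089]
c 535 [0.6541 0.1879] [98. 56.] 0.283 slope 0.122 zc 0.0304 z [0.019 0.03  0.036]
y 88 [ 0.6272 -0.1325] [26. 26.] 2.193 slope -0.076 zc 0.0601 z [0.053 0.06  0.065]
```

View pics/t3.png

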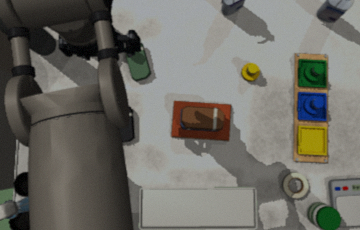

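Crop: b (200,118) is centred on a over the tile, blue is in its slot, and yellow has not moved. Next is c.

```bash
python3 - <<'E'
from h import *
stone([.6578,.189],.283,E0,.012,.085,.0155)
r.reach([.479,.225,.32],down(-1.5))
look("c",.10); look("y",.05,[.627,-.132],.06); look("d",.016,[.479,.225],.08)
E
```

```text
j6 1.4557195881933884
t37.6 w0.0530 f108.6 F[-0.6 -0.3  6.3] p[0.6586 0.1891 0.0325] gripped
t39.1 w0.0529 f107.5 F[-0.5 -0.8 -3.8] p[0.6574 0.1889 0.2388] lifted
t40.5 w0.0534 f107.3 F[-0.1  0.6 -3.6] p[0.4912 0.0042 0.271 ] over
t42.2 w0.0529 f108.2 F[-0.2 -1.   4.6] p[0.491  0.0058 0.1173] down True
t43.7 w0.0798 f0.0 F[-0.3  0.5  0.5] p[0.4904 0.0044 0.2351] free
c 873 [0.4909 0.008 ] [106.  56.] 1.514 slope 0.134 zc 0.1159 z [0.106 0.116 0.125]
y 90 [ 0.6274 -0.1321] [27. 26.] 2.384 slope -0.145 zc 0.0597 z [0.051 0.06  0.064]
d 579 [0.4781 0.2243] [94. 57.] 0.064 slope 0.113 zc 0.0278 z [0.018 0.027 0.034]
```

```bash
python3 - <<'E'
from h import *
stone([.4785,.225],.07,E0-np.pi,.139,.116,.014)
r.reach([.55,-.2,.32],down(-1.57+np.pi*0))
look("d",.13); p,W=look("y",.05,[.627,-.132],.06); q,_=cloud("scene"); cv2.imwrite("pics/s4.png",np.hstack([p[100:330,120:480],q[100:330,160:520]])[:,:,::-1])
E
```

```text
j6 1.3462522195336675
t50.1 w0.0528 f106.5 F[-2.4 -0.6  8.5] p[0.479  0.225  0.0323] gripped
t51.6 w0.0531 f105.3 F[-0.6 -0.  -4.8] p[0.478  0.2248 0.239 ] lifted
t52.7 w0.0528 f105.3 F[-0.4 -0.1 -4.5] p[ 0.4897 -0.0124  0.2652] over
t54.1 w0.0532 f106.3 F[-0.8 -0.9  5.5] p[0.4908 0.0034 0.1482] down True
t55.7 w0.0800 f0.0 F[ 0.1 -0.  -0. ] p[ 0.4893 -0.0127  0.2647] free
d 865 [0.4908 0.0071] [98. 56.] 1.511 slope 0.01 zc 0.1439 z [0.137 0.144 0.148]
y 87 [ 0.6273 -0.1321] [26. 25.] 2.336 slope -0.126 zc 0.06 z [0.053 0.06  0.064]
```

View pics/s4.png

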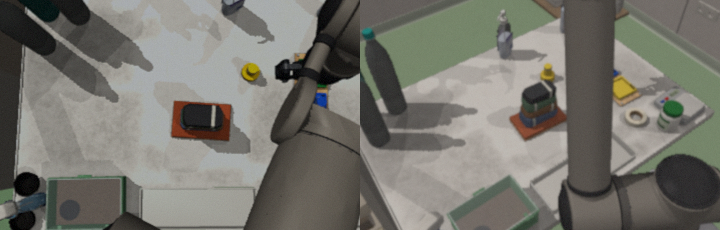

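All four stones are stacked level: the top slopes 0.01 rad and the centre is within 2 mm. Yellow is at (0.627, -0.132), so I'll run the proof load now.

```bash
python3 - <<'E'
from h import *
y=np.array([.6273,-.1323]); a=yaw2([*y,.2],1.5); b=yaw2([*TC,.3],1.5)
weight_pick(y,0,a,.30)
weight_place(TC,.144,b,.31,5)
r.hold(2.2); st()
r.reach([.55,-.25,.32],down(-1.57)); 
look("d",.13); look("yel",.19); p,W=cloud("top"); cv2.imwrite("pics/t5.png",p[100:330,120:480,::-1])
E
```

```text
t60.1 w0.0267 f59.0 F[-0.2 -1.3  4.7] p[ 0.6277 -0.1326  0.0526] gripped
t61.9 w0.0264 f59.1 F[ 0.6  0.4 -3. ] p[ 0.627  -0.1322  0.299 ] lifted
t62.7 w0.0262 f59.1 F[ 0.6 -0.8 -2.5] p[0.4916 0.0057 0.3103] over
t63.9 w0.0265 f59.8 F[ 0.7 -0.3  4.6] p[0.4915 0.0059 0.1968] down True
t67.6 w0.0597 f0.0 F[ 0.2 -0.1  0.4] p[0.491 0.006 0.31 ]
d 871 [0.4906 0.0071] [98. 56.] 1.517 slope 0.008 zc 0.1588 z [0.136 0.146 0.205]
yel 125 [0.492  0.0067] [28. 25.] 0.006 slope 0.085 zc 0.2037 z [0.196 0.204 0.207]
```

View pics/t5.png

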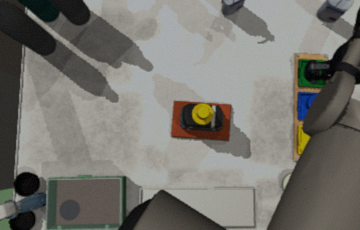

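Yellow (203,115) stands on the unmoved pile and the two seconds are up. I'll take it off and put it in its slot.

```bash
python3 - <<'E'
from h import *
c=np.array([.4917,.0062]); s=np.array([.436,-.302]); a=yaw2([*c,.3],1.5); b=yaw2([*s,.3],1.5)
weight_pick(c,.1445,a,.32)
weight_place(s,.013,b,.30)
r.movej([-1.317,.342,1.524,0,1.275,-.146])
look("pile",.13); look("yel",.05,[.436,-.302],.05); look("blue",.05,[.5305,-.305],.05); look("green",.05,[.626,-.31],.05)
p,W=cloud("top"); cv2.imwrite("pics/t6.png",cv2.resize(p[100:330,270:500,::-1],None,fx=2.5,fy=2.5))
E
sed -i 's/"wb":(432,205)/"wb":(432,203)/' look.py; python3 look.py | grep -E "^(s|w|tile)"
```

```text
t71.5 w0.0262 f58.8 F[-0.6 -1.6  5.5] p[0.492  0.0061 0.1972] gripped
t72.5 w0.0265 f59.2 F[ 0.4  0.3 -3.9] p[0.4912 0.0063 0.3188] lifted
t73.7 w0.0262 f59.2 F[ 0.5  0.  -2.5] p[ 0.4364 -0.301   0.2999] over
t75.8 w0.0264 f59.9 F[-0.9 -0.2  5.7] p[ 0.4362 -0.3023  0.0659] down True
pile 867 [0.4907 0.0071] [98. 56.] 1.507 slope 0.008 zc 0.1437 z [0.136 0.144 0.148]
yel 115 [ 0.4375 -0.2989] [27. 26.] 3.087 slope -0.019 zc 0.0712 z [0.053 0.072 0.076]
blue 111 [ 0.5339 -0.3108] [26. 26.] 1.183 slope -0.299 zc 0.0711 z [0.053 0.073 0.077]
green 115 [ 0.6225 -0.3075] [28. 26.] 1.953 slope -0.387 zc 0.0707 z [0.053 0.073 0.076]
tile 0 253991 [ 0.7529 -0.0189] [3096. 2054.] ang 1.568 z [-0.795 -0.001  0.446] 
wy 0 254936 [ 0.7529 -0.0189] [3096. 2054.] ang 1.568 z [-0.795 -0.001  0.446] top [ 0.2855 -0.1216] 0.737
wb 2 282 [ 0.5337 -0.3084] [50. 46.] ang 0.323 z [0.032 0.038 0.075] top [ 0.5341 -0.3109] 0.074
sy 1 891 [ 0.4353 -0.3014] [89. 83.] ang 1.523 z [0.008 0.02  0.073] 
sb 1 782 [ 0.5288 -0.3054] [86. 78.] ang 1.512 z [0.011 0.02  0.073] 
sg 1 752 [ 0.6249 -0.3103] [86. 83.] ang 1.49 z [0.011 0.021 0.074]
```

View pics/t6.png

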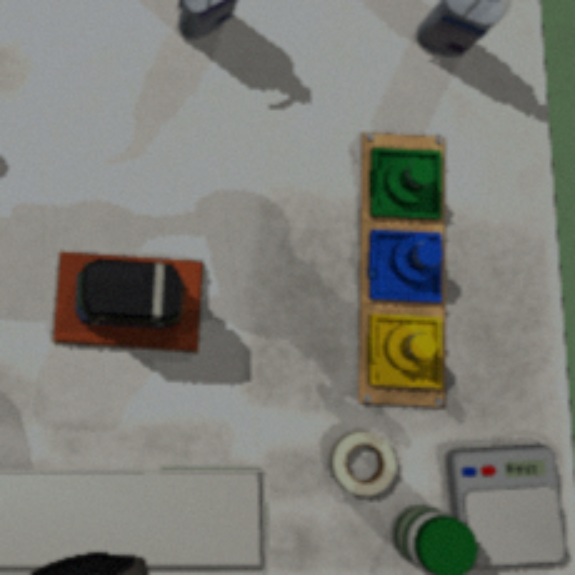

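The final view shows the pile standing centred and each weight upright in its own tray. Blue was nudged inside its tray but is only about 5 mm off centre, within the 14 mm limit. Nothing touches the robot, so I'm handing in.

```bash
python3 -c "
from h import *
print(r.finish_job()); st()"
```

```text
the job is handed in; nothing more can be done
None
the job is handed in; nothing more can be done
```

The job is handed in, with no verdict returned: the last camera check showed all four stones in one near-level pile centred on the tile after the yellow weight had stood on it over two seconds, and blue, yellow and green each in their own slot.

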